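# Check the free travel of a bath trolley's brake lever

## Robot

A 7-joint arm with a two-finger parallel gripper is mounted at the origin on the work surface. World frame = base frame: x ahead of the robot, y to its left, z up, the work surface at z = 0. Lengths are in mm, angles in rad, forces in N, time in s.
With the tool pointing down it reaches from about 350 to 900 mm from the base axis. Payload 19.9 kg.
Tool frame: the origin (TCP) lies where the fingers leave the gripper's body, on its centre line; the fingertips stand 73 mm ahead of it and the grasp point (between the pads) lies 54 mm ahead of it; z points along the fingers, y is the line along which they close (so a half turn about z gives the same grasp; the last joint's range is limited). The gripper opens to 85 mm and grips with 20 to 120 N. Pads are 22 mm wide; open, the fingers measure 114 mm over their backs; the gripper's body (76 mm by 85 mm) begins 54 mm behind the grasp point. The pads swing forward as they close: fully open they stand 13 mm farther back than shut.
Start: joints at [-1.381, 0.417, -0.01, 1.614, 0.005, 1.111, -0.053], TCP at [142.962, 608.416, 303.86] pointing down, gripper open.
Joint ranges: [-2.81, 2.81], [-0.39, 2.02], [-1.27, 1.25], [0.06, 2.57], [-1.19, 4.33], [0.19, 2], [-2.82, 2.82]. Speed limits (rad/s): [1.89, 1.89, 2.39, 2.39, 3.01, 3.01, 3.01].

## Interface

Orientations are given as a unit quaternion [w, x, y, z].
In Python, from workcell import bot gives the robot as it stands. The module is installed in compiled form; this text tells all that it offers.
- The arm moves only by the tool jog_arm, never from a script. Its argument "series" is a list that holds one entry, the list of rows, each a list of 7 numbers: the gripper's target within -1 to 1 (shut at 1, half-way at 0, fully open at -1), then the shift along the tool's x, y, z in cm, then the turn, a rotation vector about the tool's x, y, z in degrees. In form: [[[gripper, tx, ty, tz, rx, ry, rz], ...]]. A call has 1 to 8 rows; each row shifts and turns the commanded pose from where the row before left it, along the tool's axes as they then stand; what a row does not reach is not made up. A row lasts 1/10 s, in which the tool goes at most 50 mm and 8.59 degrees, less where a joint would pass 70% of its speed; a pose out of reach is approached as far as the arm can. A call is refused whole if a number of a shift passes 5 or a number of a turn 8.59, either way. A call with a gripper value outside its range is refused whole. The fingers move at their own pace and stop on an object; "squeeze" is the grip in N (left out, the last holds). Time passes only in rows, so rows that do not move let the fingers close. It gives the time, the measured TCP pose, the force, the opening and the grip force at its end, in the units of the state.
- bot.get_obs(): the state, without advancing time (a new reading comes with each control period).
- bot.read_camera(name): name is "scene" or "top" or "wrist"; returns a dict with "image" (384x512x3 uint8, red, green, blue), "K" (3x3 intrinsics, pixels), "k1" (the pictures are not rectified: a ray, as slopes to the right and down, at radius r is drawn at 1 + k1 r^2 times it, then the intrinsics apply), "rvec" (rotation vector, rad) and "tvec" (3), from world to camera coordinates, as OpenCV has them. Camera axes: x right, y down, z forward; pixel columns grow to the right and rows downward; lengths in mm; the calibration is good to about 2 mm. A picture is of the moment at which its call begins. There is no depth.
- bot.job_done(): hands the job in; it is judged then, once.
Trained networks look in a picture, given as the dict that the camera call returned (one of the last four; its "shot" number tells which), for a name from the list of things; names that differ only in an ending like _2 or _b are one class to them, and where a whole thing is asked for, a point or a joint stands for the part that bears it (a point fixed in the world has none). Each returns a list of dicts, best first, with "p" (0 to 1); they miss things now and then, are a little off and sometimes report something else, mostly with a low value. They report only what shows in the picture. A call takes as long as a camera call.
- bot.masks_of(query, picture): "pixels" (384x512 bool, what is visible of it) and "centre" ([row, column] in pixels, amid what is visible of it).
- bot.landmark_of(query, picture): "centre" ([row, column] in pixels: a listed point, or the origin of a listed thing).
The state is a dict: "clock": time; "joint_positions": joint angles; "joint_vel": joint speeds; "effort": joint torques, N m; "tool_pos": TCP position; "tool_rot": TCP orientation; "force": force on the tool from outside, world axes, zero at the start; "wrist_torque": the same for the moment, N m; "gripper_width": opening from 0.0 (shut) to 1.0 (fully open); "finger_force": force on a finger pad.
Only numpy, scipy, OpenCV 4.12 (cv2) and the standard library are available. Lean on these libraries where they do the work, as an engineer would, in place of code of your own. Each camera call takes 0.05 s, during which the arm holds its last target. There are 200 camera calls.

## Task

Two trolley push handles stand in bench holders. On the one with the LONG lever, push the lever in towards its grip with the backs or tips of the fingers, from the outside only (no gripping, and without touching the grip), until it meets its stop short of the grip, and keep it against the stop for a second without forcing it. Then ease it back out under control, never letting it snap, until it is fully out, and move clear, leaving the short lever and the other things alone.

Things in the scene. Friction and masses are not known exactly. Their poses are not given: they have to be found in the camera images.
- brake_handle: handle to check, fixed: base plate 120 x 250 x 12 mm, an end post at y = +-115 mm, 171 mm high, the grip bar along y between them. Origin: centre of the plate's underside, below the bar's middle; z up. Lever on the -x side at bar height, pivot at (-40, 85, 150) mm in a black perch 127 to 173 mm high; runs from there towards -y, leaning 0.30 rad away from the bar when out
- brake_grip: the level rubber grip bar of the handle with the long lever, 32 mm diameter, 210 mm long between the posts along its y axis; origin on the bar's axis at its middle, 150 mm above the bench. Axes as brake_handle. Not to be touched
- brake_lever_pad (a point): where to press: on the outer (-x) face of the long lever, mid height, 115 mm along the blade from the pivot. Straight aluminium blade, 155 mm from pivot to round end (18 mm across), 10 mm thick, from 142 to 158 mm above the bench. Turns with the lever: its x axis is the blade's normal pointing in to the grip (press direction), -y runs to the free end
- brake_lever (a joint): angle of the long lever, rad: 0 fully out, 0.27 at its firm stop, growing as pressed to the grip (counter-clockwise from above; 31 mm travel at the pad). A spring pushes it out: 5 N at the pad at first, 7.5 N near the stop. At the stop it is nearly parallel to the grip, about 21 mm free between them
- release_handle: the other handle, fixed to the bench, built the same but with a short lever; same frame. To be left alone
- release_lever_pad (a point): point on the outer face of the short lever, 60 mm from its pivot; this blade is only 80 mm long from pivot to round end, otherwise alike
- release_lever (a joint): angle of the short lever, rad: 0 fully out, sprung the same way. To be left alone
- screwdriver: loose screwdriver lying flat on the bench, about 200 mm long along its x axis, under 35 mm high; bystander
- castor: loose spare castor standing on its 60 x 60 mm mounting plate, wheel up, 77 mm high; origin under the plate's centre; bystander
- well_insert: loose aluminium dry-well insert, an upright cylinder 44 mm across and 90 mm high with dark holes in its top; origin under its centre; bystander

How it is judged:
By the outcome, as a careful person would: the job done as asked, in the order asked, and still so for the second after the job is handed in, with the robot touching nothing.
It also fails if it takes over 42 s, if anything falls off the work surface, if the arm or the gripper's body presses on something with over 40 N, if the wrist force passes 120 N, or if a joint passes its speed limit or range.

## Working session

There is one attempt and no reset: what is moved stays moved. The work goes in short steps, Python scripts to look and compute and a tool call to move; the robot and the scene stay as the last step left them, time stands still between calls to the robot, and variables do not carry over. Pictures are saved under pics/ and viewed, at most 10 in all, crops included, and the job is handed in when it is done.

Besides the shell and the picture viewer there is one more tool, called after "Call:" as a command line: name --argument value ..., lists and objects as JSON in quotes. jog_arm: Moves the arm, as the interface text tells. Its arguments: {"type":"object","properties":{"series":{"type":"array","items":{"type":"array","items":{"type":"array","items":{"type":"number"}}}},"squeeze":{"type":"number"}},"required":["series"]}

```bash
mkdir -p pics; cat > h.py <<'E'
import numpy as np, cv2
from workcell import bot
from scipy.spatial.transform import Rotation as R
def ray(p,rc):
    K=p["K"];u=np.array([[[rc[1],rc[0]]]],float)
    K=np.array(K,float)
    q=cv2.undistortPoints(u,K,np.array([p["k1"],0,0,0,0],float))[0,0]
    Rm=R.from_rotvec(np.array(p["rvec"]).ravel()).as_matrix();t=np.array(p["tvec"]).ravel()
    return -Rm.T@t, Rm.T@np.array([q[0],q[1],1.])
def at_z(p,rc,z):
    o,d=ray(p,rc); return (o+d*(z-o[2])/d[2]).round(1)
def proj(p,X):
    return cv2.projectPoints(np.array(X,float).reshape(-1,1,3),np.array(p["rvec"],float),np.array(p["tvec"],float),np.array(p["K"],float),np.array([p["k1"],0,0,0,0],float))[0].reshape(-1,2)
def tri(rays):
    A=0;b=0
    for o,d in rays:
        d=d/np.linalg.norm(d);P=np.eye(3)-np.outer(d,d);A=A+P;b=b+P@o
    return np.linalg.solve(A,b).round(1)
E
python3 - <<'E'
from h import *
P={n:bot.read_camera(n) for n in("scene","top","wrist")}
H={"brake_handle":0,"brake_grip":150,"brake_lever_pad":150,"release_handle":0,"release_lever_pad":150,"screwdriver":10,"castor":0,"well_insert":0}
for n,p in P.items():
    cv2.imwrite(f"pics/{n}.png",p["image"][:,:,::-1])
    print(n,ray(p,[192,256])[0].round())
for q,z in H.items():
    for n,p in P.items():
        for r in bot.landmark_of(q,p)[:2]:
            print(q,n,round(r["p"],2),np.round(r["centre"],1),at_z(p,r["centre"],z))
o=bot.get_obs();print(o["clock"],o["tool_pos"],o["tool_rot"],o["force"],R.from_quat(np.roll(o["tool_rot"],-1)).as_matrix().round(3))
E
```

```text
scene [1257.  -76. 1193.]
top [384.  -6. 869.]
wrist [ 73. 625. 374.]
brake_handle scene 0.91 [215.  333.3] [596.5 208.7   0. ]
brake_handle scene 0.68 [160.3 324.4] [407.  212.2   0. ]
brake_handle top 0.93 [195.5 162. ] [598.  217.1   0. ]
brake_grip scene 0.78 [183.7 339.7] [589.6 204.  150. ]
brake_grip top 0.61 [187.3 150.6] [580.6 203.9 150. ]
brake_lever_pad scene 0.92 [162.7 326.8] [522.  181.1 150. ]
brake_lever_pad top 0.87 [220.3 160.1] [507.3 182.3 150. ]
release_handle scene 0.8 [223.8 181.6] [ 596.3 -214.9    0. ]
release_handle top 0.62 [188.2 323.8] [ 596.3 -203.7    0. ]
release_lever_pad scene 0.5 [178.  196.6] [ 548.2 -159.9  150. ]
release_lever_pad top 0.48 [189.7 320.1] [ 556.7 -161.2  150. ]
screwdriver scene 0.79 [158.  261.9] [393.8  24.   10. ]
screwdriver top 0.55 [272.8 239.8] [392.5  23.2  10. ]
castor scene 0.75 [277.9 254.2] [768.5 -26.4   0. ]
castor scene 0.43 [180.5 343.6] [483.2 257.8   0. ]
castor top 0.87 [134.5 247.4] [755.5 -12.4   0. ]
well_insert scene 0.67 [158.2 156. ] [ 366.1 -293.9    0. ]
well_insert scene 0.35 [158.2 261.8] [387.2  24.5   0. ]
well_insert top 0.76 [273.2 366.4] [ 373.7 -290.5    0. ]
1.35 [142.94541248 608.42339505 303.86776242] [-7.18592120e-06  1.15138919e-01  9.93349399e-01 -2.59787555e-05] [ 0.69131957 -0.01308257  0.01721759] [[-0.973  0.229 -0.   ]
 [ 0.229  0.973 -0.   ]
 [ 0.    -0.    -1.   ]]
```

View pics/scene.png

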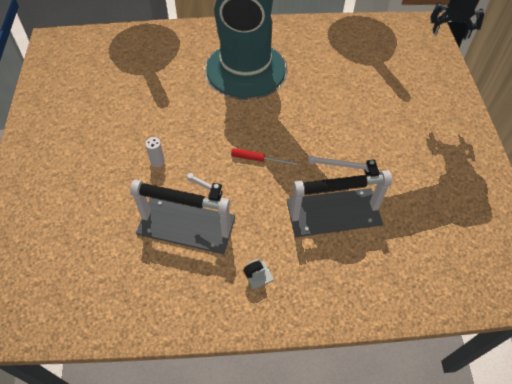

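View pics/top.png

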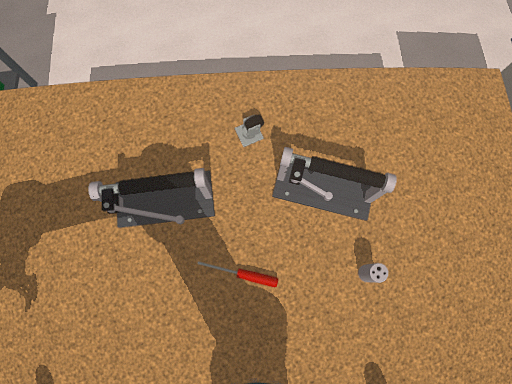

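```bash
python3 - <<'E'
from h import *
a=cv2.imread("pics/top.png")[155:240,75:225];b=cv2.imread("pics/scene.png")[145:240,280:400]
a=cv2.resize(a,None,fx=5,fy=5,interpolation=2);b=cv2.resize(b,None,fx=5,fy=5,interpolation=2)
cv2.imwrite("pics/ca.png",a);cv2.imwrite("pics/cb.png",b)
E
```

```text
(no output)
```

View pics/ca.png

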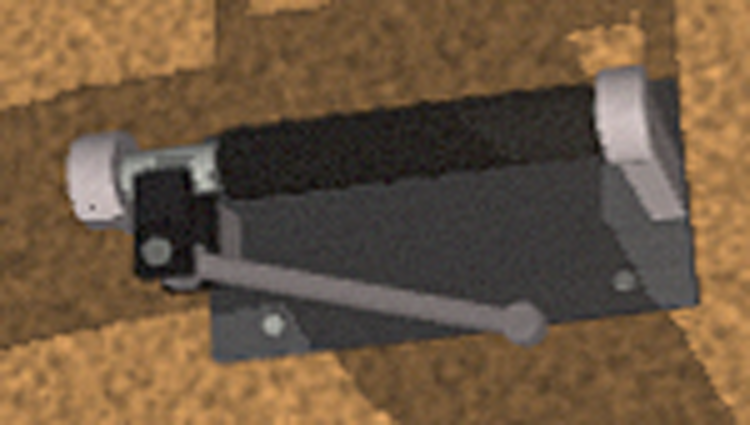

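View pics/cb.png

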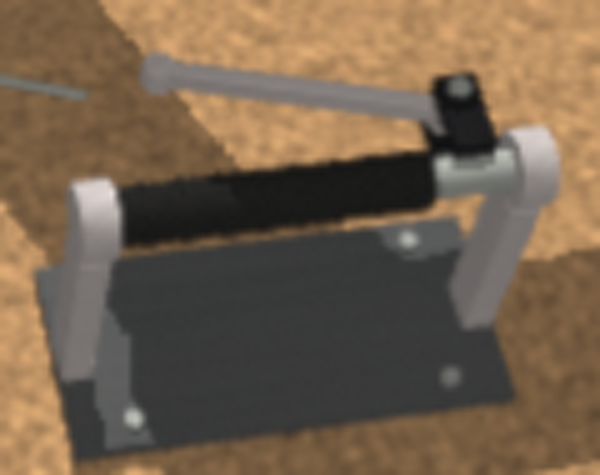

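```bash
cat > fit.py <<'E'
from h import *
from scipy.optimize import least_squares
P={n:bot.read_camera(n) for n in("scene","top")}
th=.30; e=lambda L,z=158:[-40-L*np.sin(th),85-L*np.cos(th),z]
T=[([-60,125,12],213,360),([-60,-125,12],698,303),([60,-125,12],676,80),([-40,85,173],156,250),(e(150),524,322)]
S=[([-60,-125,12],38,270),([60,-125,12],78,458),([60,125,12],515,398),([-60,125,12],460,220),([-40,85,173],460,88),(e(150),158,73)]
def W(v,X): 
    return np.array(X,float)@R.from_euler('z',v[2]).as_matrix().T+[v[0],v[1],0]
def res(v,use="ST"):
    out=[]
    if "T" in use: out.append(proj(P["top"],W(v,[a for a,_,_ in T]))-[[75+u/5-.4,155+w/5-.4] for _,u,w in T])
    if "S" in use: out.append(proj(P["scene"],W(v,[a for a,_,_ in S]))-[[280+u/5-.4,145+w/5-.4] for _,u,w in S])
    return np.vstack(out).ravel()
for use in("ST","S","T"):
    s=least_squares(res,[597,210,0.05],args=(use,),loss="soft_l1")
    print(use,s.x.round(3));print(res(s.x,use).reshape(-1,2).round(1).tolist())
    print("pivot,pad,end",W(s.x,[[-40,85,150],[-40-115*np.sin(th)-5*np.cos(th),85-115*np.cos(th)+5*np.sin(th),150],e(155,150)]).round(1).tolist())
E
python3 fit.py
```

```text
ST [5.89358e+02 2.09979e+02 7.50000e-02]
[[-0.4, -0.1], [0.2, -0.6], [-0.1, -1.3], [0.4, -0.6], [-2.9, -1.2], [-1.1, -0.7], [-1.0, -0.8], [0.1, -0.6], [-0.6, -1.1], [-0.3, -0.2], [1.9, -1.4]]
pivot,pad,end [[543.1, 291.8, 150.0], [512.6, 180.8, 150.0], [508.5, 140.7, 150.0]]
S [5.91929e+02 2.10550e+02 8.00000e-02]
[[-0.8, 0.3], [-0.5, 0.2], [0.5, -0.0], [-0.4, -0.6], [0.0, 0.4], [2.1, -0.5]]
pivot,pad,end [[545.3, 292.1, 150.0], [515.3, 180.9, 150.0], [511.4, 140.8, 150.0]]
T [5.87579e+02 2.09197e+02 7.10000e-02]
[[-0.2, 0.4], [0.4, 0.3], [0.3, -0.5], [0.6, 0.1], [-2.6, -0.3]]
pivot,pad,end [[541.6, 291.1, 150.0], [510.7, 180.3, 150.0], [506.5, 140.2, 150.0]]
```

```bash
cat > plan.py <<'E'
from h import *
from scipy.spatial.transform import Slerp
def pose(p,yang):  # tool down, y axis at world angle yang
    y=np.array([np.cos(yang),np.sin(yang),0]);z=np.array([0,0,-1.]);x=np.cross(y,z)
    return np.array(p,float),R.from_matrix(np.c_[x,y,z])
def cur():
    o=bot.get_obs();return np.array(o["tool_pos"]),R.from_quat(np.roll(o["tool_rot"],-1))
def rows(way,g=1,dec=2):
    p,r=way[0];out=[]
    for P,Q in way[1:]:
        d=r.inv().apply(P-p)/10; t=(r.inv()*Q).as_rotvec(degrees=True)
        d=d.round(dec);t=t.round(1);out.append([g,*(d+0).tolist(),*(t+0).tolist()])
        p=p+r.apply(d*10);r=r*R.from_rotvec(t,degrees=True)
    print(str(out).replace(" ",""));print(p.round(1),r.as_matrix()[:2,1].round(3))
def line(a,b,n):
    s=Slerp([0,1],R.concatenate([a[1],b[1]]))
    return [(a[0]+(b[0]-a[0])*k/n,s(k/n)) for k in range(n+1)]
E
python3 - <<'E'
from plan import *
print(bot.get_obs()["clock"])
rows(line(cur(),pose([460,193,304],-.225),16))
E
```

```text
1.45
[[1,-2.52,-2.07,0.0,0.0,0.0,5.6],[1,-2.72,-1.82,0.0,0.0,0.0,5.6],[1,-2.87,-1.55,0.0,0.0,0.0,5.6],[1,-3.02,-1.25,0.0,0.0,0.0,5.6],[1,-3.12,-0.96,0.0,0.0,0.0,5.6],[1,-3.2,-0.65,0.0,0.0,0.0,5.6],[1,-3.25,-0.33,0.0,0.0,0.0,5.6],[1,-3.27,-0.01,0.0,0.0,0.0,5.6],[1,-3.25,0.3,0.0,0.0,0.0,5.6],[1,-3.21,0.62,0.0,0.0,0.0,5.6],[1,-3.13,0.94,-0.01,0.0,0.0,5.7],[1,-3.02,1.23,0.0,0.0,0.0,5.6],[1,-2.88,1.53,0.0,0.0,0.0,5.6],[1,-2.73,1.8,0.0,0.0,0.0,5.6],[1,-2.53,2.06,0.0,0.0,0.0,5.6],[1,-2.33,2.3,0.0,0.0,0.0,5.6]]
[460. 193. 304.] [ 0.975 -0.224]
```

Call:
jog_arm --series '[[[1,-2.5,-2.1,0,0,0,5.6],[1,-2.7,-1.8,0,0,0,5.6],[1,-2.9,-1.6,0,0,0,5.6],[1,-3.0,-1.3,0,0,0,5.6],[1,-3.1,-1.0,0,0,0,5.6],[1,-3.2,-0.7,0,0,0,5.6],[1,-3.3,-0.3,0,0,0,5.6],[1,-3.3,0,0,0,0,5.6]]]' --squeeze 20

```text
clock: 2.25
tool_pos: [301.5, 397.7, 304.1]
tool_rot: [-0.0, 0.487, 0.874, 0.0]
force: [0.6, 0.3, 0.3]
gripper_width: -0.001
finger_force: 0.0
```

Call:
jog_arm --series '[[[1,-3.3,0.3,0,0,0,5.6],[1,-3.2,0.6,0,0,0,5.6],[1,-3.1,0.9,0,0,0,5.7],[1,-3.0,1.2,0,0,0,5.6],[1,-2.9,1.5,0,0,0,5.6],[1,-2.7,1.8,0,0,0,5.6],[1,-2.5,2.1,0,0,0,5.6],[1,-2.3,2.3,0,0,0,5.6]]]'

```text
clock: 3.05
tool_pos: [459.4, 190.5, 304.1]
tool_rot: [-0.0, 0.783, 0.622, 0.0]
force: [0.6, -0.1, 0.4]
gripper_width: 0.002
finger_force: 0.0
```

Call:
jog_arm --series '[[[1,0,0,2.5,0,0,0],[1,0,0,2.5,0,0,0],[1,0,0,2.5,0,0,0],[1,0,0,2.0,0,0,0],[1,0,0,0.5,0,0,0]]]'

```text
clock: 3.55
tool_pos: [458.1, 191.3, 202.3]
tool_rot: [-0.0, 0.782, 0.623, -0.001]
force: [-0.4, -0.1, 0.6]
gripper_width: -0.0
finger_force: 0.0
```

```bash
python3 - <<'E'
from h import *
for n in("scene","wrist"):
    p=bot.read_camera(n); i=p["image"][:,:,::-1]
    i=cv2.resize(i[110:230,260:420],None,fx=4,fy=4) if n=="scene" else i
    cv2.imwrite(f"pics/{n}2.png",i)
    r=bot.landmark_of("brake_lever_pad",p)[:1]
    print(n,[(x["p"],x["centre"],at_z(p,x["centre"],150)) for x in r])
E
```

```text
scene [(0.92, [162.6, 326.8], array([521.7, 181.1, 150. ]))]
wrist [(0.71, [264.2, 375.1], array([512. , 181.3, 150. ]))]
```

View pics/scene2.png

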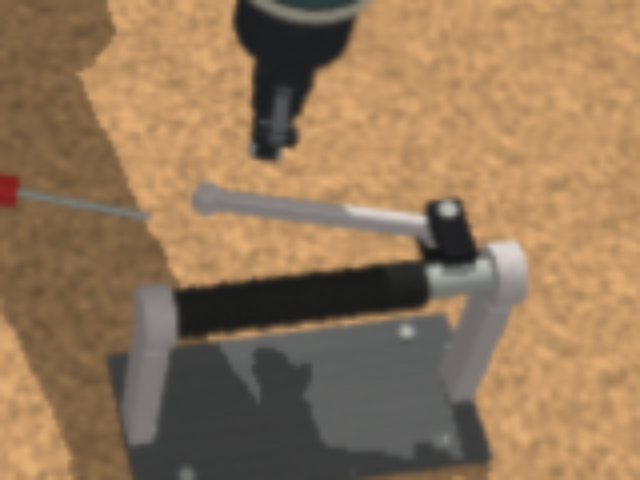

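View pics/wrist2.png

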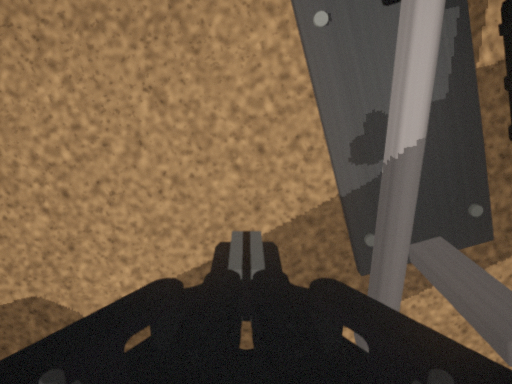

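Call:
jog_arm --series '[[[1,0,1.0,-0.3,0,0,0],[1,0,1.0,-0.2,0,0,0],[1,0,0.6,0,0,0,0],[1,0,0.3,0,0,0,0],[1,0,0.1,0,0,0,0],[1,0,0,0,0,0,0]]]'

```text
clock: 4.35
tool_pos: [487.9, 184.8, 208.8]
tool_rot: [0.0, 0.782, 0.623, -0.0]
force: [0.3, 0.0, -0.1]
gripper_width: -0.0
finger_force: 0.0
```

Call:
jog_arm --series '[[[1,0,0.1,0,0,0,0],[1,0,0.1,0,0,0,0],[1,0,0.1,0,0,0,0],[1,0,0.1,0,0,0,0],[1,0,0.1,0,0,0,0],[1,0,0.1,0,0,0,0]]]'

```text
clock: 4.95
tool_pos: [493.9, 183.5, 208.9]
tool_rot: [0.0, 0.782, 0.623, -0.0]
force: [0.3, 0.6, 0.5]
gripper_width: 0.001
finger_force: 0.0
```

Call:
jog_arm --series '[[[1,0,0.1,0,0,0,0],[1,0,0.1,0,0,0,0],[1,0,0.1,0,0,0,0]]]'

```text
clock: 5.25
tool_pos: [496.8, 182.8, 208.9]
tool_rot: [0.0, 0.782, 0.623, -0.0]
force: [-0.2, 0.6, 1.1]
gripper_width: -0.002
finger_force: 0.0
```

Call:
jog_arm --series '[[[1,0,0.1,0,0,0,0],[1,0,0.1,0,0,0,0],[1,0,0,0,0,0,0]]]'

```text
clock: 5.55
tool_pos: [498.5, 182.5, 208.8]
tool_rot: [-0.0, 0.782, 0.623, -0.0]
force: [-4.0, 0.9, 2.2]
gripper_width: 0.002
finger_force: 1.8
```

Call:
jog_arm --series '[[[1,0,0.1,0,0,0,0],[1,0,0.1,0,0,0,0],[1,0,0,0,0,0,0]]]'

```text
clock: 5.85
tool_pos: [500.5, 182.0, 208.8]
tool_rot: [-0.0, 0.782, 0.623, -0.0]
force: [-5.0, 0.4, 2.0]
gripper_width: -0.001
finger_force: 2.5
```

Call:
jog_arm --series '[[[1,-0.03,0.16,0,0,0,-0.8],[1,-0.03,0.16,0,0,0,-0.8],[1,-0.03,0.16,0,0,0,-0.8],[1,-0.03,0.16,0,0,0,-0.8],[1,-0.03,0.16,0,0,0,-0.8],[1,-0.03,0.16,0,0,0,-0.8]]]'

```text
clock: 6.45
tool_pos: [509.5, 178.8, 208.8]
tool_rot: [-0.0, 0.755, 0.656, -0.0]
force: [-5.2, 2.6, 1.7]
gripper_width: 0.002
finger_force: 2.9
```

Call:
jog_arm --series '[[[1,-0.03,0.16,0,0,0,-0.8],[1,-0.03,0.16,0,0,0,-0.8],[1,-0.03,0.16,0,0,0,-0.8],[1,-0.03,0.16,0,0,0,-0.8],[1,-0.03,0.16,0,0,0,-0.8],[1,-0.03,0.16,0,0,0,-0.8]]]'

```text
clock: 7.05
tool_pos: [518.7, 176.4, 208.8]
tool_rot: [-0.0, 0.727, 0.687, -0.0]
force: [-5.7, 3.9, 2.1]
gripper_width: 0.001
finger_force: 3.2
```

Call:
jog_arm --series '[[[1,-0.02,0.16,0,0,0,-0.8],[1,-0.02,0.16,0,0,0,-0.8],[1,-0.02,0.16,0,0,0,-0.8],[1,-0.02,0.12,0,0,0,-0.6],[1,0,0,0,0,0,0]]]'

```text
clock: 7.55
tool_pos: [524.7, 175.3, 208.8]
tool_rot: [-0.0, 0.709, 0.706, -0.0]
force: [-7.2, 4.7, 1.7]
gripper_width: 0.003
finger_force: 3.4
```

Call:
jog_arm --series '[[[1,-0.01,0.08,0,0,0,-0.4],[1,-0.01,0.08,0,0,0,-0.4],[1,0,0,0,0,0,0]]]'

```text
clock: 7.85
tool_pos: [526.2, 175.0, 208.8]
tool_rot: [-0.0, 0.704, 0.71, -0.0]
force: [-6.5, 2.9, 2.5]
gripper_width: -0.003
finger_force: 3.4
```

Call:
jog_arm --series '[[[1,0,0.08,0,0,0,-0.4],[1,0,0.08,0,0,0,-0.4],[1,0,0,0,0,0,0]]]'

```text
clock: 8.15
tool_pos: [527.9, 174.8, 208.8]
tool_rot: [-0.0, 0.699, 0.715, -0.0]
force: [-6.9, 3.0, 3.1]
gripper_width: 0.002
finger_force: 3.5
```

Call:
jog_arm --series '[[[1,0,0.05,0,0,0,-0.2],[1,0,0,0,0,0,0]]]'

```text
clock: 8.35
tool_pos: [528.3, 174.8, 208.8]
tool_rot: [-0.0, 0.698, 0.716, -0.0]
force: [-7.4, 2.3, 3.0]
gripper_width: -0.001
finger_force: 3.5
```

Call:
jog_arm --series '[[[1,0,0.05,0,0,0,-0.2],[1,0,0,0,0,0,0]]]'

```text
clock: 8.55
tool_pos: [528.8, 174.7, 208.8]
tool_rot: [-0.0, 0.696, 0.718, -0.0]
force: [-7.9, 2.0, 3.1]
gripper_width: -0.002
finger_force: 3.6
```

Call:
jog_arm --series '[[[1,0,0.05,0,0,0,-0.2],[1,0,0,0,0,0,0]]]'

```text
clock: 8.75
tool_pos: [529.3, 174.7, 208.8]
tool_rot: [-0.0, 0.695, 0.719, -0.0]
force: [-7.1, 2.6, 4.1]
gripper_width: 0.0
finger_force: 3.6
```

Call:
jog_arm --series '[[[1,0,0.04,0,0,0,-0.2],[1,0,0,0,0,0,0]]]'

```text
clock: 8.95
tool_pos: [529.7, 174.7, 208.8]
tool_rot: [-0.0, 0.694, 0.72, -0.0]
force: [-6.8, 1.9, 3.1]
gripper_width: 0.002
finger_force: 3.6
```

Call:
jog_arm --series '[[[1,0,0.04,0,0,0,-0.2],[1,0,0,0,0,0,0]]]'

```text
clock: 9.15
tool_pos: [529.8, 174.6, 208.8]
tool_rot: [-0.001, 0.693, 0.721, -0.001]
force: [-9.4, 1.1, 5.0]
gripper_width: -0.0
finger_force: 4.9
```

Call:
jog_arm --series '[[[1,0,0.04,0,0,0,0],[1,0,0,0,0,0,0]]]'

```text
clock: 9.35
tool_pos: [530.0, 174.7, 208.7]
tool_rot: [-0.001, 0.693, 0.721, -0.001]
force: [-11.6, 1.2, 8.0]
gripper_width: -0.003
finger_force: 6.2
```

Call:
jog_arm --series '[[[1,0,0.04,0,0,0,0],[1,0,0,0,0,0,0]]]'

```text
clock: 9.55
tool_pos: [530.2, 174.7, 208.7]
tool_rot: [-0.001, 0.693, 0.721, -0.001]
force: [-13.9, 0.7, 10.2]
gripper_width: 0.002
finger_force: 7.5
```

Call:
jog_arm --series '[[[1,0,0,0,0,0,0],[1,0,0,0,0,0,0],[1,0,0,0,0,0,0],[1,0,0,0,0,0,0],[1,0,0,0,0,0,0],[1,0,0,0,0,0,0],[1,0,0,0,0,0,0],[1,0,0,0,0,0,0]]]'

```text
clock: 10.35
tool_pos: [530.2, 174.7, 208.7]
tool_rot: [-0.001, 0.693, 0.721, -0.001]
force: [-14.5, 0.8, 9.5]
gripper_width: 0.0
finger_force: 7.4
```

Call:
jog_arm --series '[[[1,0,0,0,0,0,0],[1,0,0,0,0,0,0],[1,0,0,0,0,0,0],[1,0,0,0,0,0,0],[1,0,0,0,0,0,0],[1,0,0,0,0,0,0],[1,0,0,0,0,0,0]]]'

```text
clock: 11.05
tool_pos: [530.1, 174.7, 208.7]
tool_rot: [-0.001, 0.693, 0.721, -0.001]
force: [-14.6, -0.0, 8.9]
gripper_width: -0.002
finger_force: 7.4
```

```bash
python3 - <<'E'
from h import *
p=bot.read_camera("top"); i=p["image"][:,:,::-1]
cv2.imwrite("pics/top3.png",cv2.resize(i[150:250,75:235],None,fx=4,fy=4))
E
```

```text
(no output)
```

View pics/top3.png

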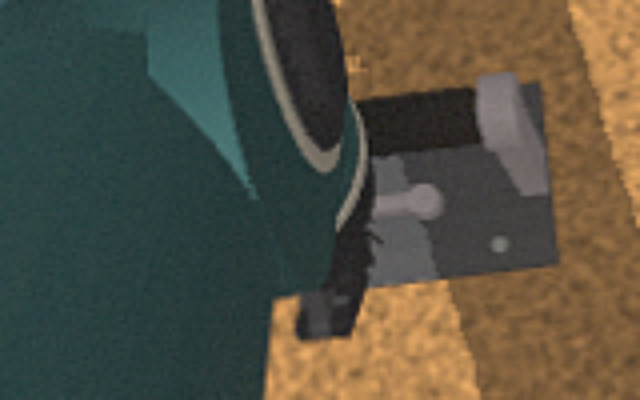

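Call:
jog_arm --series '[[[1,0,-0.05,0,0,0,0],[1,0,-0.05,0,0,0,0],[1,0,-0.08,0,0,0,0.4],[1,0,-0.1,0,0,0,0.4],[1,0.01,-0.12,0,0,0,0.6],[1,0.02,-0.14,0,0,0,0.7],[1,0.02,-0.16,0,0,0,0.8],[1,0.02,-0.16,0,0,0,0.8]]]'

```text
clock: 11.9
tool_pos: [522.3, 175.6, 208.8]
tool_rot: [-0.0, 0.716, 0.698, -0.0]
force: [-6.6, 4.4, 2.4]
gripper_width: -0.002
finger_force: 3.3
```

Call:
jog_arm --series '[[[1,0.03,-0.16,0,0,0,0.8],[1,0.03,-0.16,0,0,0,0.8],[1,0.03,-0.16,0,0,0,0.8],[1,0.03,-0.16,0,0,0,0.8],[1,0.03,-0.16,0,0,0,0.8],[1,0.03,-0.16,0,0,0,0.8]]]'

```text
clock: 12.5
tool_pos: [512.8, 177.8, 208.8]
tool_rot: [-0.0, 0.744, 0.668, -0.0]
force: [-5.9, 2.3, 2.3]
gripper_width: -0.002
finger_force: 2.9
```

Call:
jog_arm --series '[[[1,0.03,-0.16,0,0,0,0.8],[1,0.03,-0.16,0,0,0,0.8],[1,0.03,-0.16,0,0,0,0.8],[1,0.03,-0.16,0,0,0,0.8],[1,0.03,-0.12,0,0,0,0.6]]]'

```text
clock: 13.0
tool_pos: [505.5, 180.0, 208.8]
tool_rot: [-0.0, 0.766, 0.643, -0.0]
force: [-5.7, 0.7, 2.1]
gripper_width: 0.001
finger_force: 2.7
```

Call:
jog_arm --series '[[[1,0.02,-0.1,0,0,0,0.5],[1,0.02,-0.1,0,0,0,0.5],[1,0.01,-0.08,0,0,0,0.4],[1,0.01,-0.06,0,0,0,0.2],[1,0,0,0,0,0,0]]]'

```text
clock: 13.5
tool_pos: [502.4, 181.1, 208.8]
tool_rot: [-0.0, 0.775, 0.632, -0.0]
force: [-5.1, 0.6, 2.2]
gripper_width: 0.002
finger_force: 2.7
```

Call:
jog_arm --series '[[[1,0.01,-0.06,0,0,0,0.3],[1,0.01,-0.06,0,0,0,0.3],[1,0.01,-0.06,0,0,0,0.2],[1,0,-0.06,0,0,0,0],[1,0,-0.05,0,0,0,0],[1,0,0,0,0,0,0]]]'

```text
clock: 14.1
tool_pos: [499.7, 182.0, 208.8]
tool_rot: [-0.0, 0.779, 0.626, -0.0]
force: [-4.2, 0.2, 1.6]
gripper_width: -0.001
finger_force: 2.5
```

Call:
jog_arm --series '[[[1,0,-0.05,0,0,0,0],[1,0,-0.05,0,0,0,0],[1,0,-0.05,0,0,0,0],[1,0,-0.05,0,0,0,0],[1,0,-0.05,0,0,0,0],[1,0,0,0,0,0,0]]]'

```text
clock: 14.7
tool_pos: [497.8, 182.6, 209.1]
tool_rot: [0.0, 0.779, 0.626, 0.0]
force: [0.2, 0.3, 1.1]
gripper_width: -0.003
finger_force: 0.0
```

Call:
jog_arm --series '[[[1,0,-0.05,0,0,0,0],[1,0,-0.05,0,0,0,0],[1,0,-0.05,0,0,0,0],[1,0,-0.05,0,0,0,0],[1,0,-0.05,0,0,0,0],[1,0,0,0,0,0,0]]]'

```text
clock: 15.3
tool_pos: [495.0, 183.1, 208.9]
tool_rot: [0.0, 0.779, 0.626, -0.0]
force: [-0.1, 0.2, -0.0]
gripper_width: -0.001
finger_force: 0.0
```

Lever is fully out and released; back off and lift clear.

Call:
jog_arm --series '[[[1,0,-1,0,0,0,0],[1,0,-2,0,0,0,0],[1,0,-2,0,0,0,0],[1,0,-1,-1,0,0,0],[1,0,0,-2.5,0,0,0],[1,0,0,-2.5,0,0,0],[1,0,0,-2,0,0,0],[1,0,0,-1,0,0,0]]]'

```text
clock: 16.1
tool_pos: [436.2, 196.2, 300.3]
tool_rot: [-0.0, 0.779, 0.627, 0.001]
force: [-0.6, -1.1, -0.2]
gripper_width: 0.001
finger_force: 0.0
```

Call:
jog_arm --series '[[[1,0,0,0,0,0,0],[1,0,0,0,0,0,0],[1,0,0,0,0,0,0],[1,0,0,0,0,0,0]]]'

```text
clock: 16.5
tool_pos: [436.2, 195.9, 298.1]
tool_rot: [0.0, 0.779, 0.626, -0.001]
force: [0.4, 1.3, 0.1]
gripper_width: 0.003
finger_force: 0.0
```

```bash
python3 - <<'E'
from h import *
p=bot.read_camera("scene"); i=p["image"][:,:,::-1]
cv2.imwrite("pics/s4.png",cv2.resize(i[110:300,120:420],None,fx=2.5,fy=2.5))
E
```

```text
(no output)
```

View pics/s4.png

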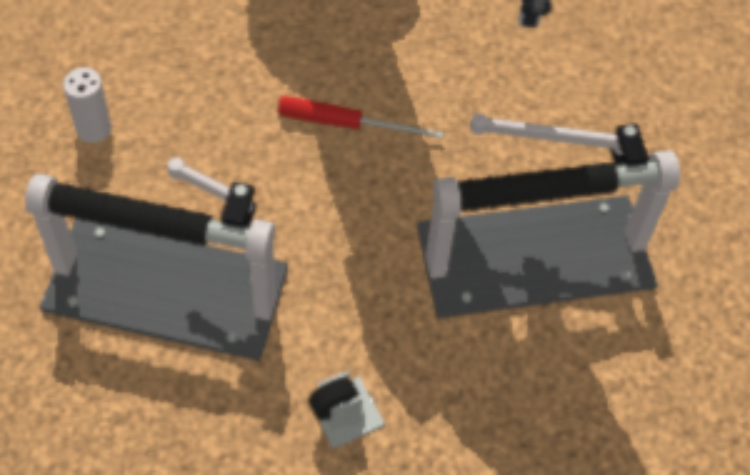

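The picture shows the long lever fully out (round end at about (480, 124), pivot at (630, 130)). The short lever and the loose things have not moved, and the gripper is clear.

```bash
python3 -c "
from workcell import bot
print(bot.job_done())"
```

```text
the job is handed in; nothing more can be done
None
```

The long lever was pushed to its stop, held there about 1.5 s at roughly 15 N, and eased fully back out; the arm is clear, nothing else was moved, and the job is handed in (16.5 s of 42 s used).

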